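# Cross-stack carved slats on the drying stand

## Robot

A 6-joint arm with a two-finger parallel gripper is mounted at the origin on the work surface. World frame = base frame: x ahead of the robot, y to its left, z up, the work surface at z = 0. Lengths are in m, angles in rad, forces in N, time in s.
With the tool pointing down it reaches from about 0.275 to 1 m from the base axis. Payload 8.4 kg.
Tool frame: the origin (TCP) lies on the centre line of the jaws, within the pads' length; the fingertips stand bot.tip_reach ahead of it and the grasp point (between the pads) is the TCP (bot.tip_reach is the distance from the TCP to the fingertips, in m); z points along the fingers, y is the line along which they close (so a half turn about z gives the same grasp; the last joint's range is limited). The gripper opens to 85 mm and grips with 20 to 120 N. Pads are 22 mm wide; open, the fingers measure 114 mm over their backs; the gripper's body (76 mm by 85 mm) begins 54 mm behind the grasp point. The pads swing forward as they close: fully open they stand 13 mm farther back than shut.
Start: joints at [1.169, 0.353, 1.633, -0, 1.155, -0.002], TCP at [0.243, 0.576, 0.25] pointing down, gripper open.
Joint ranges: [-2.63, 2.63], [-0.92, 2.1], [0.06, 2.66], [-1.3, 4.44], [0, 2.69], [-3.02, 3.02]. Speed limits (rad/s): [2.22, 2.22, 2.79, 3.14, 3.14, 3.14].

## Interface

Orientations are given as a rotation vector (axis times angle).
In Python, from plant import bot, cams gives the robot as it stands.
- The arm moves only by the shell command python3 -m crank 'ROWS' [FORCE]. ROWS is JSON, a list of rows, each a list of 3 entries, a list of its own where there are three numbers: the shift along the world's x, y, z in units of 30 mm (1.0 is 30 mm), then the turn about the world's z in units of 6 degrees (1.0 is 6 degrees), then the finger opening in mm, from 0 to 85.4. A call has 1 to 20 rows; each row shifts and turns the commanded pose from where the row before left it; what a row does not reach is not made up. A row lasts 1/12 s, in which the tool goes at most 41.7 mm and 7.16 degrees, less where a joint would pass 70% of its speed; a pose out of reach is approached as far as the arm can. A call is refused whole if a number of a shift passes 1 or a number of a turn 1, either way. A call with a gripper value outside its range is refused whole. The fingers move at their own pace and stop on an object; FORCE is the grip in N (left out, the last holds). Time passes only in rows, so rows that do not move let the fingers close. It gives the time, the measured TCP pose, the force, the opening and the grip force at its end, in the units of the state.
- bot.get_obs(): the state, without advancing time (a new reading comes with each control period).
- cams.camera(name): name is "scene" or "top" or "wrist"; returns a dict with "color" (400x640x3 uint8, blue, green, red), "intrinsics" (3x3 intrinsics, pixels), "T" (4x4, takes a point from camera to world coordinates). Camera axes: x right, y down, z forward; pixel columns grow to the right and rows downward; lengths in m; the calibration is good to about 2 mm. The wrist camera is an equidistant fisheye: a pixel r from the principal point sees the ray r / f radians off the axis. A picture is of the moment at which its call begins. There is no depth.
- bot.finish_job(): hands the job in; it is judged then, once.
The state is a dict: "t": time; "joints": joint angles; "joint_velocities": joint speeds; "tau": joint torques, N m; "eef_pos": TCP position; "tool_rot": TCP orientation; "contact_force": force on the tool from outside, world axes, zero at the start; "ft_torque": the same for the moment, N m; "width": finger opening in m; "grip_force": force on a finger pad.
Only numpy, scipy, OpenCV 4.12 (cv2) and the standard library are available. Lean on these libraries where they do the work, as an engineer would, in place of code of your own. Each camera call takes 0.05 s, during which the arm holds its last target. There are 200 camera calls.

## Task

Stack the four carved slats crosswise on the drying stand so that air can reach them. Take them off the sloping rack: first lay the two pale slats across the two metal rails, one over each pair of green bands and centred, then lay the two dark slats across the pale ones, one directly above each rail and centred. Set each slat down flat without dropping it, let go, and leave the other things on the table as they are.

Things in the scene. Friction and masses are not known exactly. Their poses are not given: they have to be found in the camera images.
- rack: fixed sloping rack: grey board 180 long x 270 wide, tilted 40 deg from level, falling towards its +x (low edge roughly away from the robot, high edge nearer it), with a 10 high metal ledge along the low edge. Origin on the table under the board's centre, z up, y along the ledge; board surface 75 above the origin, top edge 133. Four slats side by side, 64 apart, 32 to 44 free between neighbours
- stand: fixed drying stand: wooden base 160 x 160 x 12 with two aluminium rails, each 160 long x 16 wide x 16 high, running along its y at x = -45 and +45; rail tops 28 above the table. Each rail bears two green bands, 26 wide, at y = -45 and +45. Origin at the centre of the base's underside, on the table, z up
- mark_l (a point): point midway between the two rails at the stand's y = +45, level with the rail tops: under the centre of a pale slat that is laid along the stand's x over this pair of green bands
- mark_r (a point): the same for the pair of green bands at the stand's y = -45
- rail_near (a point): middle of the top of the rail at the stand's x = -45; a dark slat goes directly above this rail, along the stand's y, on top of the pale slats (its underside 16 above the rail top)
- rail_far (a point): the same for the rail at the stand's x = +45
- light_a_c (a point): pale birch slat, 150 long x 26 wide x 16 thick, about 40 g, carved lines on its upper face; the point is its centre, x along its length (downhill on the rack), y across its width, z through its thickness (square to the slope). At the start it lies on the sloping rack, its length down the slope, its lower end against the ledge
- dark_a_c (a point): dark walnut slat, 150 long x 26 wide x 16 thick, about 40 g, carved lines on its upper face; the point is its centre, x along its length (downhill on the rack), y across its width, z through its thickness (square to the slope). At the start it lies on the sloping rack, its length down the slope, its lower end against the ledge
- light_b_c (a point): pale birch slat, 150 long x 26 wide x 16 thick, about 40 g, carved lines on its upper face; the point is its centre, x along its length (downhill on the rack), y across its width, z through its thickness (square to the slope). At the start it lies on the sloping rack, its length down the slope, its lower end against the ledge
- dark_b_c (a point): dark walnut slat, 150 long x 26 wide x 16 thick, about 40 g, carved lines on its upper face; the point is its centre, x along its length (downhill on the rack), y across its width, z through its thickness (square to the slope). At the start it lies on the sloping rack, its length down the slope, its lower end against the ledge
- golfpot: bystander: turned wooden pot, 76 across x 112 high with a green top and a thin red-and-white flag to 192; origin at its foot, z up
- pencil: bystander: flat orange carpenter's pencil, 110 x 14 x 8, along its x; origin at its underside
- comb: bystander: ridged piece of wood 44 x 24 x 17; origin at the centre of its underside
- knife: bystander: carving knife, about 180 x 22 x 18, wooden handle to -x; origin at the underside where blade and handle meet
- case: bystander: blue spectacle case 160 x 60 x 35; origin at the centre of its underside
- mug: bystander: blue mug 80 across x 90 high, handle to its +y; origin at its foot
- wax: bystander: round brass-coloured wax tin, 64 across x 45 high; origin at its foot
There are look-alikes about, which are no part of the job. Leave any purple look-alike of the part that bears light_a_c alone. Leave any red look-alike of the part that bears dark_a_c alone.

How it is judged:
By the outcome, as a careful person would: the job done as asked, in the order asked, and still so for the second after the job is handed in, with the robot touching nothing.
It also fails if it takes over 72 s, if anything falls off the work surface, if the arm or the gripper's body presses on something with over 40 N, if the wrist force passes 120 N, or if a joint passes its speed limit or range.

## Working session

There is one attempt and no reset: what is moved stays moved. The work goes in short steps, Python scripts to look and compute and a shell command to move; the robot and the scene stay as the last step left them, time stands still between calls to the robot, and variables do not carry over. Pictures are saved under pics/ and viewed, at most 10 in all, crops included, and the job is handed in when it is done.

```bash
ls; mkdir -p pics; python3 - <<'E'
from plant import bot,cams
import cv2,numpy as np
o=bot.get_obs();print(o['t'],o['eef_pos'],o['tool_rot'],o['width'],bot.tip_reach)
for n in ['scene','top']:
    c=cams.camera(n);cv2.imwrite(f'pics/{n}0.png',c['color']);print(n,c['intrinsics'].round(1).tolist(),c['T'].round(4).tolist())
E
```

```text
pics
0.0 [0.24309329 0.57528619 0.24953463] [-6.23735225e-01 -3.07875125e+00  2.23483431e-03] 0.08562799965939782 0.019
scene [[377.9, 0.0, 315.1], [0.0, 377.9, 198.2], [0.0, 0.0, 1.0]] [[-0.6148, 0.5704, -0.5447, 1.0588], [0.7884, 0.4276, -0.4421, 0.4367], [-0.0193, -0.7013, -0.7126, 0.8128], [0.0, 0.0, 0.0, 1.0]]
top [[494.5, 0.0, 314.1], [0.0, 494.5, 200.4], [0.0, 0.0, 1.0]] [[-0.0034, -0.9855, 0.1697, 0.2532], [-0.9999, 0.0053, 0.0109, -0.0213], [-0.0117, -0.1697, -0.9854, 1.4229], [0.0, 0.0, 0.0, 1.0]]
```

View pics/top0.png

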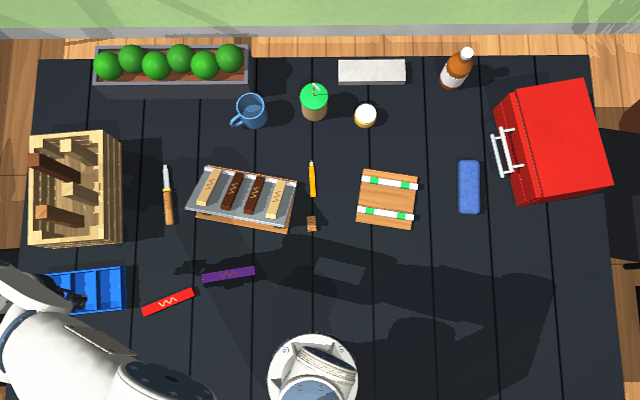

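View pics/scene0.png

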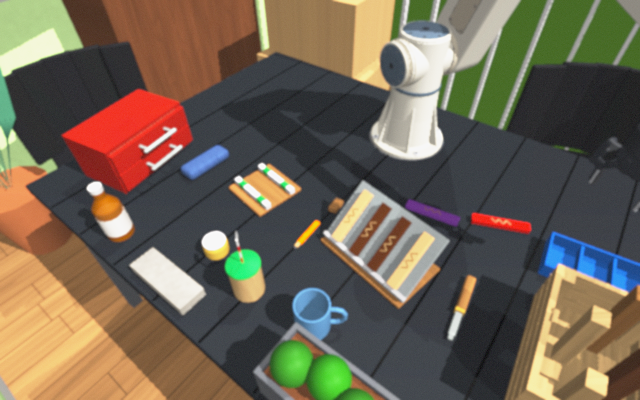

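Candidates in the top view: pale slats on the rack at (209,187) and (278,198); dark slats on the rack at (232,190) and (255,194). Look-alikes to leave alone: red bar (168,301), purple bar (228,274), and the wood in the crate at left. I choose the four on the rack.

```bash
cat > h.py <<'E'
import cv2,numpy as np
from scipy.spatial.transform import Rotation as R
def ray(c,px):
    K=c['intrinsics'];d=np.array([(px[0]-K[0,2])/K[0,0],(px[1]-K[1,2])/K[1,1],1.]);
    return c['T'][:3,3],c['T'][:3,:3]@(d/np.linalg.norm(d))
def wray(c,px):
    K=c['intrinsics'];v=np.array([px[0]-K[0,2],px[1]-K[1,2]]);r=np.hypot(*v);th=r/K[0,0]
    d=np.array([*(v/max(r,1e-9)*np.sin(th)),np.cos(th)]);return c['T'][:3,3],c['T'][:3,:3]@d
def onz(rc,z): o,d=rc;return o+d*(z-o[2])/d[2]
def tri(a,b):
    M=np.zeros((3,3));v=np.zeros(3)
    for o,d in(a,b):P=np.eye(3)-np.outer(d,d);M+=P;v+=P@o
    x=np.linalg.solve(M,v);return x,max(np.linalg.norm((np.eye(3)-np.outer(d,d))@(x-o)) for o,d in(a,b))
def blobs(img,kind,roi,amin=30):
    h=cv2.cvtColor(img,cv2.COLOR_BGR2HSV)
    lo,hi={'green':((50,120,80),(75,255,255)),'pale':((12,60,165),(30,165,255)),'dark':((3,90,25),(15,255,125))}[kind]
    m=cv2.inRange(h,lo,hi);k=np.zeros_like(m);x0,y0,x1,y1=roi;k[y0:y1,x0:x1]=m[y0:y1,x0:x1]
    if kind!='green':k=cv2.morphologyEx(k,cv2.MORPH_CLOSE,np.ones((3,3)))
    cs=cv2.findContours(k,cv2.RETR_EXTERNAL,cv2.CHAIN_APPROX_NONE)[0]
    return [c for c in cs if cv2.contourArea(c)>=amin]
E
python3 - <<'E'
from h import *
from plant import cams
C={n:cams.camera(n) for n in('top','scene')}
roi={'top':[(185,160,300,228),(350,160,425,235)],'scene':[(322,175,450,290),(225,155,305,218)]}
vis=[]
for n,c in C.items():
    im=c['color'];big=cv2.resize(im,None,fx=4,fy=4,interpolation=cv2.INTER_CUBIC)
    for k,r,a in(('pale',0,80),('dark',0,80),('green',1,8)):
        for b in blobs(im,k,roi[n][r],a):
            (x,y),s,an=cv2.minAreaRect(b);M=cv2.moments(b);p=(M['m10']/M['m00'],M['m01']/M['m00'])
            print(n,k,np.round([x,y],1),np.round(p,1),np.round(s,1),round(an),cv2.contourArea(b), onz(ray(c,p),.028).round(4) if k=='green' else '')
            cv2.drawContours(big,[np.int32(b*4+2)],-1,(255,0,255),1)
    x0,y0,x1,y1=roi[n][0];vis.append(cv2.resize(big[4*y0:4*y1,4*x0:4*x1],(400,300)))
    x0,y0,x1,y1=roi[n][1];vis.append(cv2.resize(big[4*y0:4*y1,4*x0:4*x1],(400,300)))
cv2.imwrite('pics/seg.png',np.vstack([np.hstack(vis[:2]),np.hstack(vis[2:])]))
E
```

```text
top pale [234.5 221.2] [233.7 221. ] [77.9  6. ] 10 315.0 
top pale [270.5 197.1] [275.5 198.4] [26.3 41.4] 10 349.5 
top pale [209.9 185.6] [208.4 186. ] [17.1 43.1] 19 334.0 
top dark [253.9 193.4] [253.9 194.5] [15.  42.2] 10 335.5 
top dark [232.1 190. ] [231.8 190.9] [ 9.8 42.9] 23 340.0 
top green [401. 215.] [400.5 215.3] [6. 8.] 90 37.0 [ 0.4493 -0.2511  0.028 ]
top green [369.3 210.5] [369.2 210.4] [7.8 6.3] 11 38.5 [ 0.4639 -0.1627  0.028 ]
top green [405. 185.] [404.7 184.9] [6. 8.] 90 39.0 [ 0.5373 -0.2661  0.028 ]
top green [374. 180.] [373.6 180.1] [6. 8.] 90 38.0 [ 0.552  -0.1771  0.028 ]
scene pale [424.5 277.5] [427.1 276.1] [ 8.5 32.5] 45 188.0 
scene pale [350.8 264.2] [350.7 264.1] [76.6  2.2] 41 92.0 
scene pale [409.9 260.3] [410. 260.] [14.2 65.4] 36 842.0 
scene pale [351.7 215.7] [351.8 215.6] [12.4 58.4] 35 655.0 
scene dark [388.4 243.8] [388.7 243.6] [10.5 60. ] 36 413.0 
scene dark [369.4 229.1] [369.6 229.4] [ 9.8 57.4] 36 345.0 
scene green [259.5 198.5] [259.8 198.8] [4.2 5.7] 45 18.0 [ 0.5579 -0.1779  0.028 ]
scene green [283.4 184.3] [283.5 184.4] [4.2 6.4] 37 18.5 [ 0.4703 -0.1629  0.028 ]
scene green [242.3 183.3] [242.3 183.3] [3.5 5.7] 45 15.0 [ 0.5419 -0.267   0.028 ]
scene green [265.3 170.3] [265.5 170.3] [3.5 5.7] 45 15.5 [ 0.4557 -0.2514  0.028 ]
```

View pics/seg.png

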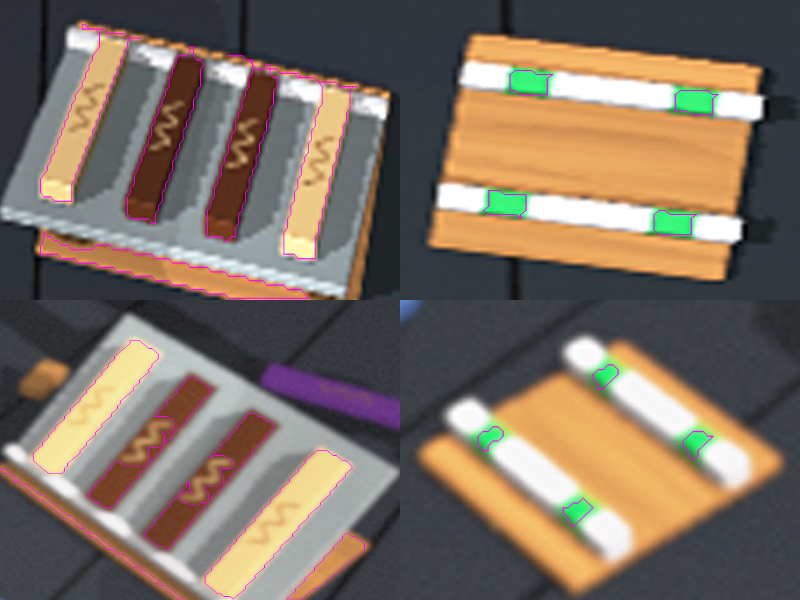

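```bash
python3 - <<'E'
from h import *
from plant import cams,bot
C={n:cams.camera(n) for n in('top','scene')}
T={'pL':((209.7,185.4),(410,260.2)),'d1':((232.7,189.7),(388.6,243.7)),'d2':((254.6,193.6),(369.5,229.2)),'pR':((276.1,196.7),(351.8,215.6))}
X=[]
for k,(a,b) in T.items():
    x,e=tri(ray(C['top'],a),ray(C['scene'],b));X.append(x);print(k,x.round(4),'err',round(e,4))
X=np.array(X);print('spacing',np.linalg.norm(np.diff(X,axis=0),axis=1).round(4),'y dir deg',np.degrees(np.arctan2(*(X[0]-X[3])[[1,0]])))
print([R.from_rotvec(bot.get_obs()['tool_rot']).as_matrix().round(3).tolist()])
E
```

```text
pL [0.5277 0.2835 0.0822] err 0.0005
d1 [0.5153 0.2194 0.0816] err 0.0006
d2 [0.5041 0.1584 0.0813] err 0.0004
pR [0.4946 0.0986 0.0837] err 0.0004
spacing [0.0652 0.062  0.0606] y dir deg 79.8437629053603
[[[-0.921, 0.389, -0.0], [0.389, 0.921, -0.0], [0.0, -0.0, -1.0]]]
```

```bash
python3 - <<'E'
from h import *
from plant import cams
c=cams.camera('top')
E={'pL':((116,40),(57,184)),'d1':((191,55),(141,207)),'d2':((263,73),(221,224)),'pR':((336,87),(299,238))}
for k,(l,h) in E.items():
    f=lambda p:(185+p[0]/3.478-.3,160+p[1]/4.41-.3)
    a=onz(ray(c,f(l)),.034);b=onz(ray(c,f(h)),.130);d=a-b
    print(k,'len',round(np.linalg.norm(d),3),'yaw x',np.degrees(np.arctan2(d[1],d[0])).round(1),'mid',((a+b)/2).round(4))
E
```

```text
pL len 0.149 yaw x -11.3 mid [0.5308 0.2825 0.082 ]
d1 len 0.152 yaw x -9.9 mid [0.5183 0.2188 0.082 ]
d2 len 0.15 yaw x -9.4 mid [0.5068 0.1582 0.082 ]
pR len 0.15 yaw x -9.9 mid [0.4976 0.0981 0.082 ]
```

```bash
python3 -m crank '[[[1,-1,0],1,48],[[1,-1,0],1,48],[[1,-1,0],0.2,48],[[1,-1,0],0,48],[[1,-1,0],0,48],[[1,-1,0],0,48],[[1,-1,0],0,48],[[1,-1,0],0,48],[[0.5,-1,-1],0,48],[[0,-0.5,-1],0,48],[[0,0,0],0,48],[[0,0,0],0,48]]' 30
```

```text
t: 1.35
eef_pos: [0.4921, 0.2962, 0.1914]
tool_rot: [-0.269, -3.127, 0.003]
contact_force: [0.0, -0.4, 1.0]
width: 0.0481
grip_force: 0.0
```

```bash
python3 - <<'E'
from h import *
from plant import cams
c=cams.camera('wrist');cv2.imwrite('pics/w1.png',c['color']);print(c['intrinsics'].round(1).tolist(),c['T'].round(3).tolist())
E
```

```text
[[309.7, 0.0, 320.9], [0.0, 309.7, 196.8], [0.0, 0.0, 1.0]] [[0.17, 0.952, 0.253, 0.427], [0.985, -0.164, -0.046, 0.308], [-0.002, 0.257, -0.966, 0.315], [0.0, 0.0, 0.0, 1.0]]
```

View pics/w1.png

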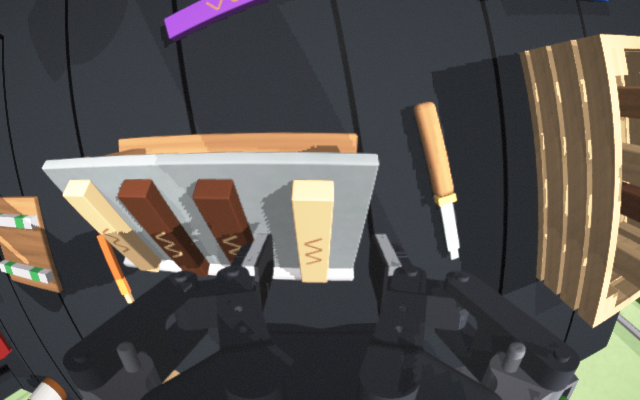

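The wrist view shows the pale left slat centred between the fingers, with its upper end at (313,200) and its lower end at (315,281).

```bash
python3 - <<'E'
from h import *
from plant import cams
c=cams.camera('wrist')
def ends(n,h,l):
    a=onz(wray(c,h),.130);b=onz(wray(c,l),.034);d=b-a
    print(n,a.round(4),b.round(4),'len',np.linalg.norm(d).round(4),'yaw',np.degrees(np.arctan2(d[1],d[0])).round(1),'mid',((a+b)/2).round(4))
ends('pL',(313.5,200),(315,281.5));ends('d2',(216,199),(246,262));ends('d1',(141,198),(195,270));ends('pR',(82,196),(143,268))
E
```

```text
pL [0.4782 0.2956 0.13  ] [0.5919 0.2746 0.034 ] len 0.1503 yaw -10.5 mid [0.5351 0.2851 0.082 ]
d2 [0.4669 0.2332 0.13  ] [0.5583 0.2077 0.034 ] len 0.135 yaw -15.6 mid [0.5126 0.2204 0.082 ]
d1 [0.4564 0.1754 0.13  ] [0.5609 0.1462 0.034 ] len 0.1449 yaw -15.6 mid [0.5087 0.1608 0.082 ]
pR [0.4447 0.1159 0.13  ] [0.5522 0.0766 0.034 ] len 0.1494 yaw -20.1 mid [0.4984 0.0962 0.082 ]
```

```bash
python3 -m crank '[[[0.68,-0.2,0],0,48],[[0.68,-0.2,-0.6],0,48],[[0,0,-1],0,48],[[0,0,-1],0,48],[[0,0,-0.5],0,48],[[0,0,0],0,48]]'; python3 -m crank '[[[0,0,-0.15],0,48],[[0,0,0],0,20],[[0,0,0],0,20],[[0,0,0],0,20],[[0,0,0],0,20]]' 40; python3 -c "
from plant import bot;print(bot.tip_reach)"
```

```text
t: 1.95
eef_pos: [0.5323, 0.2862, 0.0977]
tool_rot: [-0.263, -3.128, 0.002]
contact_force: [-1.5, -0.7, 0.1]
width: 0.0479
grip_force: 0.0
t: 2.37
eef_pos: [0.5347, 0.2863, 0.0968]
tool_rot: [0.265, 3.128, 0.003]
contact_force: [-1.8, 2.2, 7.5]
width: 0.0246
grip_force: 38.8
0.019
```

```bash
python3 -m crank '[[[0,0,0.5],0,20],[[0,0,1],0,20],[[0,0,1],0,20],[[0,0,1],0,20],[[0,0,1],0,20],[[0,0,1],0,20],[[-0.5,-1,0],0,20],[[-0.5,-1,0],0,20],[[-0.5,-1,0],0,20],[[-0.5,-1,0],0,20],[[-0.5,-1,0],0,20],[[-0.5,-1,0],0,20],[[-0.5,-1,0],0,20],[[-0.5,-1,0],0,20],[[-0.5,-1,-0.5],0,20],[[-0.5,-1,-0.6],0,20],[[-0.5,-1,-0.6],0,20],[[-0.5,-1,-0.6],0,20],[[-0.5,-1,-0.6],0,20],[[0,0,0],0,20]]'
python3 - <<'E'
from h import *
from plant import cams
s=cams.camera('scene')['color'][60:260,230:430];w=cams.camera('wrist')['color']
cv2.imwrite('pics/l1.png',np.hstack([cv2.resize(s,(400,400)),w[:,180:480]]))
E
```

```text
t: 4.03
eef_pos: [0.3345, -0.1078, 0.171]
tool_rot: [-0.271, -3.126, 0.001]
contact_force: [-1.1, 0.3, -1.1]
width: 0.0245
grip_force: 38.7
```

View pics/l1.png

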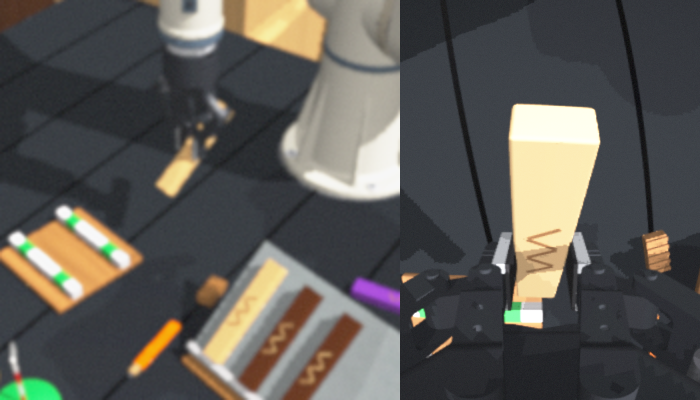

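```bash
python3 -m crank '[[[0,0,-1],0,20],[[0,0,-1],0,20],[[0,0,-0.8],0,20],[[0,0,-0.5],0,20],[[0,0,-0.25],0,20],[[0,0,-0.25],0,20],[[0,0,-0.25],0,20]]' 25; python3 -m crank '[[[0,0,-0.2],0,20],[[0,0,-0.2],0,20],[[0,0,-0.2],0,20],[[0,0,-0.1],0,20],[[0,0,0],0,20]]'
```

```text
t: 4.72
eef_pos: [0.3387, -0.1038, 0.0519]
tool_rot: [-0.263, -3.129, -0.0]
contact_force: [-6.1, 2.2, 9.4]
width: 0.0249
grip_force: 38.1
t: 5.13
eef_pos: [0.3396, -0.1042, 0.031]
tool_rot: [0.264, 3.13, -0.0]
contact_force: [-2.0, 1.1, 3.3]
width: 0.0243
grip_force: 40.1
```

```bash
python3 -m crank '[[[0,0,-0.1],0,20],[[0,0,-0.05],0,20],[[0,0,0],0,20]]'; python3 - <<'E'
from h import *
from plant import cams
s=cams.camera('scene')['color'][100:200,260:360];w=cams.camera('wrist')['color']
cv2.imwrite('pics/l2.png',np.hstack([cv2.resize(s,(400,400)),w[:,180:480]]))
E
```

```text
t: 5.38
eef_pos: [0.3397, -0.1044, 0.0267]
tool_rot: [0.264, 3.129, -0.0]
contact_force: [-3.2, 1.6, 4.9]
width: 0.0249
grip_force: 40.6
```

View pics/l2.png

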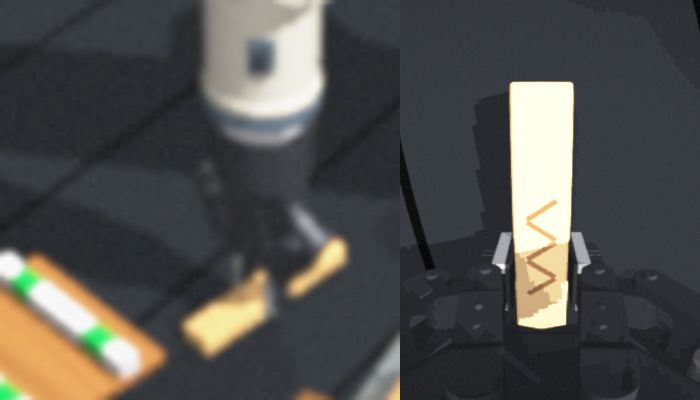

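The slat looks nearly flat on the table. I'll check the length between its end edges at (321,82) and (320,326).

```bash
cat >> h.py <<'E'
def wslat(kind,z):
    from plant import cams,bot
    c=cams.camera('wrist');g=cv2.cvtColor(c['color'],cv2.COLOR_BGR2HSV)
    o=bot.get_obs();t=np.array(o['eef_pos']);M=R.from_rotvec(o['tool_rot']).as_matrix()
    return c,g,t,M
def inhand(h,l,z):
    from plant import cams,bot
    c=cams.camera('wrist');o=bot.get_obs();t=np.array(o['eef_pos']);M=R.from_rotvec(o['tool_rot']).as_matrix()
    a=onz(wray(c,h),z);b=onz(wray(c,l),z);d=b-a
    print('near',a.round(4),'far',b.round(4),'len',np.linalg.norm(d).round(4),'yaw',np.degrees(np.arctan2(d[1],d[0])).round(1),'mid',((a+b)/2).round(4),'tcp',t.round(4),'tool y deg',np.degrees(np.arctan2(M[1,1],M[0,1])).round(1))
E
python3 - <<'E'
from h import *
inhand((321,82.5),(320,325),.016)
E
```

```text
near [ 0.2602 -0.0907  0.016 ] far [ 0.3806 -0.1117  0.016 ] len 0.1222 yaw -9.9 mid [ 0.3204 -0.1012  0.016 ] tcp [ 0.3397 -0.1044  0.0269] tool y deg 80.4
```

```bash
python3 - <<'E'
from h import *
from plant import cams
c=cams.camera('wrist')
for z in(.016,.020,.025):
    w=[np.linalg.norm(onz(wray(c,(x0,y)),z)-onz(wray(c,(x1,y)),z)).round(4) for x0,x1,y in((290.5,353.5,86),(291.5,353,220))];print(z,w)
g=cv2.cvtColor(c['color'],cv2.COLOR_BGR2GRAY)
for y in(86,120,200,220): 
    e=np.where(g[y,270:380]>130)[0]+270;print(y,e.min(),e.max()+1)
E
```

```text
0.016 [np.float64(0.0269), np.float64(0.0283)]
0.02 [np.float64(0.0261), np.float64(0.0275)]
0.025 [np.float64(0.0251), np.float64(0.0264)]
86 290 354
120 290 353
200 292 351
220 293 351
```

```bash
python3 -m crank '[[[0,0,1],0,20],[[0,0,1],0,20],[[0.98,-0.37,0.4],0,20],[[0.98,-0.37,0],0,20],[[0.98,-0.37,0],0,20],[[0.98,-0.37,0],0,20],[[0.98,-0.37,0],0,20],[[0.98,-0.37,0],0,20],[[0,0,-0.6],0,20],[[0,0,-0.3],0,20],[[0,0,0],0,20]]'
python3 - <<'E'
from h import *
from plant import cams
w=cams.camera('wrist')['color'];t=cams.camera('top')['color'][150:250,340:440]
cv2.imwrite('pics/p1.png',np.hstack([cv2.resize(t,(400,400)),w[:,120:520]]))
E
```

```text
t: 6.5
eef_pos: [0.5136, -0.1704, 0.0694]
tool_rot: [-0.265, -3.127, -0.001]
contact_force: [-0.2, 1.2, -1.0]
width: 0.0251
grip_force: 39.9
```

View pics/p1.png

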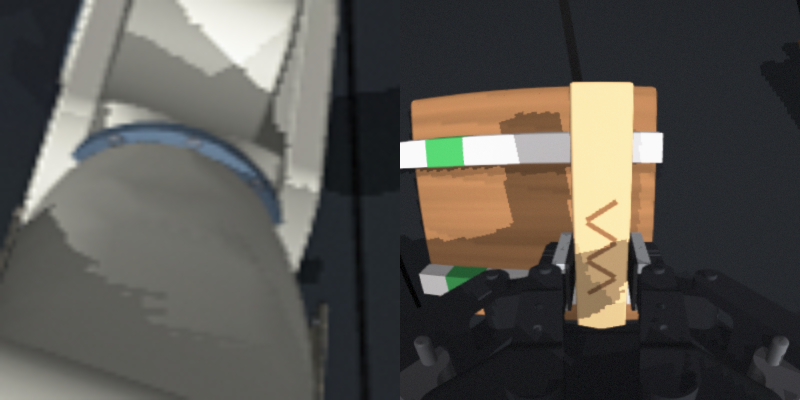

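The wrist view shows the pale slat above the stand. The near rail's right end is at (382,147) and its far band at (165,152).

```bash
python3 - <<'E'
from h import *
from plant import cams
c=cams.camera('wrist');im=c['color']
for b in blobs(im,'green',(100,100,250,320),40):
    x,y,w,h=cv2.boundingRect(b);M=cv2.moments(b);p=(M['m10']/M['m00'],M['m01']/M['m00']);print((x,y,w,h),onz(wray(c,p),.028).round(4))
print('rail end',[onz(wray(c,p),.028).round(4) for p in((382,132),(382,162))])
from h import inhand
inhand((322,82.5),(322,325),.0695-.0267+.016)
E
```

```text
(167, 265, 40, 25) [ 0.5293 -0.2659  0.028 ]
(147, 136, 38, 30) [ 0.4497 -0.252   0.028 ]
rail end [array([ 0.4623, -0.1282,  0.028 ]), array([ 0.4787, -0.1304,  0.028 ])]
near [ 0.4347 -0.1566  0.0588] far [ 0.5566 -0.1773  0.0588] len 0.1236 yaw -9.6 mid [ 0.4956 -0.167   0.0588] tcp [ 0.5146 -0.171   0.0716] tool y deg 80.3
```

```bash
python3 -m crank '[[[0,-0.03,-0.3],0,20],[[0,0,-0.1],0,20],[[0,0,0],0,20]]';python3 -m crank '[[[0,0,-0.06],0,20],[[0,0,0],0,20]]'
```

```text
t: 6.95
eef_pos: [0.5144, -0.1721, 0.0584]
tool_rot: [-0.266, -3.129, -0.0]
contact_force: [-0.4, 0.4, -1.8]
width: 0.025
grip_force: 39.9
t: 7.12
eef_pos: [0.5149, -0.1723, 0.057]
tool_rot: [-0.266, -3.13, -0.0]
contact_force: [-0.8, 0.6, 0.2]
width: 0.0249
grip_force: 39.9
```

```bash
python3 -m crank '[[[0,0,-0.06],0,20],[[0,0,0],0,20]]';python3 -m crank '[[[0,0,-0.04],0,20],[[0,0,0],0,20]]'
```

```text
t: 7.28
eef_pos: [0.515, -0.1723, 0.0552]
tool_rot: [-0.266, -3.13, -0.0]
contact_force: [0.2, -0.2, 1.0]
width: 0.0249
grip_force: 39.9
t: 7.45
eef_pos: [0.5151, -0.1723, 0.0543]
tool_rot: [0.266, 3.13, -0.0]
contact_force: [-2.0, 0.1, 3.4]
width: 0.0251
grip_force: 40.3
```

```bash
python3 -m crank '[[[0,0,0],0,30],[[0,0,0],0,36],[[0,0,0],0,48],[[0,0,0.5],0,48],[[0,0,1],0,48],[[0,0,1],0,48],[[0,0,1],0,48],[[-0.07,1,0.3],0,48],[[-0.07,1,0],0,48],[[-0.07,1,0],0,48],[[-0.07,1,0],0,48],[[-0.07,1,0],0,48],[[-0.07,1,0],0,48],[[-0.07,1,0],0,48],[[-0.07,1,0],0,48],[[-0.04,1,0],0,48],[[0,0,0],0,48]]'
python3 - <<'E'
from h import *
from plant import cams
c=cams.camera('wrist');im=c['color'];cv2.imwrite('pics/w2.png',im)
for b in blobs(im,'pale',(240,100,400,340),500): print(cv2.boundingRect(b),cv2.contourArea(b))
h=cv2.cvtColor(im,cv2.COLOR_BGR2HSV);m=cv2.inRange(h,(12,60,165),(30,165,255))
for y in range(150,310,10):
    e=np.where(m[y,240:400])[0]+240
    if len(e):print(y,e.min(),e.max()+1,h[y,int(np.median(e))])
E
```

```text
t: 8.87
eef_pos: [0.4969, 0.1017, 0.1684]
tool_rot: [0.262, 3.13, 0.002]
contact_force: [0.3, -0.8, 0.1]
width: 0.0481
grip_force: 0.0
(289, 117, 50, 140) 4574.5
150 291 337 [ 23  72 252]
160 291 336 [ 23  71 252]
170 292 337 [ 23  72 252]
180 293 335 [ 23  71 252]
190 294 334 [ 23  72 252]
200 295 400 [ 23  71 252]
210 296 333 [ 23  74 252]
220 297 399 [ 16 113 233]
230 298 391 [ 23  72 252]
240 299 330 [ 23  71 252]
250 300 328 [ 23  74 252]
```

```bash
python3 - <<'E'
from h import *
from plant import cams
c=cams.camera('wrist');b=onz(wray(c,(314,257)),.034);a=onz(wray(c,(314,160)),.12);d=b-a
print(a.round(4),b.round(4),np.degrees(np.arctan2(d[1],d[0])), 'mid',(b+.0575*np.array([-.985,.17,0])).round(4))
E
```

```text
[0.4554 0.1031 0.12  ] [0.5555 0.0839 0.034 ] -10.893325903643559 mid [0.4989 0.0936 0.034 ]
```

```bash
python3 -m crank '[[[-0.05,-0.2,-0.7],0,48],[[0,0,-0.9],0,48],[[0,0,-0.75],0,48],[[0,0,0],0,48],[[0,0,0],0,20],[[0,0,0],0,20],[[0,0,0],0,20],[[0,0,0],0,20]]' 40
```

```text
t: 9.63
eef_pos: [0.4963, 0.0917, 0.099]
tool_rot: [0.266, 3.128, 0.001]
contact_force: [-0.1, -0.4, 0.2]
width: 0.0251
grip_force: 39.1
```

```bash
python3 -m crank '[[[0,0,0.5],0,20],[[0,0,1],0,20],[[0,0,1],0,20],[[0,0,1],0,20],[[0,0,1],0,20],[[-0.74,-0.93,0],0,20],[[-0.74,-0.93,0],0,20],[[-0.74,-0.93,0],0,20],[[-0.74,-0.93,-0.5],0,20],[[-0.74,-0.93,-0.5],0,20],[[-0.74,-0.93,-0.5],0,20],[[-0.74,-0.93,-0.5],0,20],[[0,0,-0.9],0,20],[[0,0,-0.9],0,20],[[0,0,0],0,20]]'
```

```text
t: 10.88
eef_pos: [0.3379, -0.1036, 0.1164]
tool_rot: [-0.268, -3.126, -0.001]
contact_force: [-1.4, -0.0, -0.0]
width: 0.0249
grip_force: 39.1
```

```bash
python3 -m crank '[[[0,0,-0.9],0,20],[[0,0,-0.5],0,20],[[0,0,-0.3],0,20],[[0,0,-0.3],0,20],[[0,0,-0.25],0,20],[[0,0,-0.25],0,20],[[0,0,-0.25],0,20],[[0,0,-0.1],0,20],[[0,0,0],0,20]]' 25; python3 -m crank '[[[0,0,-0.07],0,20],[[0,0,0],0,20]]'
cat >> h.py <<'E'
def scan(kind,z,rows=range(90,240,30)):
    from plant import cams,bot
    c=cams.camera('wrist');g=cv2.cvtColor(c['color'],cv2.COLOR_BGR2HSV)
    m=cv2.inRange(g,(12,40,150),(32,175,255)) if kind=='pale' else cv2.inRange(g,(0,60,25),(20,255,200))
    m[:,:270]=0;m[:,375:]=0
    n,l,s,_=cv2.connectedComponentsWithStats(m);i=l[200,310:330].max();m=(l==i)
    top=np.where(m.any(1))[0].min();cs=np.where(m[top+4])[0];near=((cs.min()+cs.max()+1)/2,top)
    for y in rows:
        e=np.where(m[y])[0]
        if len(e):print(y,e.min(),e.max()+1,'width',np.linalg.norm(onz(wray(c,(e.min(),y)),z)-onz(wray(c,(e.max()+1,y)),z)).round(4))
    t=np.array(bot.get_obs()['eef_pos']);Mx=R.from_rotvec(bot.get_obs()['tool_rot']).as_matrix();x=-Mx[:,0]
    a=onz(wray(c,near),z);print('near px',near,a.round(4),'centre',(a+.075*x).round(4),'tcp',t.round(4),'tool y',np.degrees(np.arctan2(Mx[1,1],Mx[0,1])).round(1))
E
python3 -c "
from h import *
scan('pale',.016)"
```

```text
t: 11.63
eef_pos: [0.3407, -0.1034, 0.034]
tool_rot: [-0.264, -3.13, 0.0]
contact_force: [-2.4, 0.4, 3.8]
width: 0.025
grip_force: 41.9
t: 11.8
eef_pos: [0.3409, -0.1035, 0.0321]
tool_rot: [0.265, 3.129, -0.0]
contact_force: [-2.6, 0.2, 4.7]
width: 0.025
grip_force: 42.2
90 0 640 width 0.4504
120 0 640 width 0.4528
150 0 640 width 0.4605
180 0 640 width 0.474
210 0 640 width 0.4942
near px (np.float64(320.0), np.int64(0)) [ 0.2218 -0.0835  0.016 ] centre [ 0.2958 -0.0961  0.0161] tcp [ 0.3409 -0.1035  0.0321] tool y 80.3
```

```bash
sed -i "s/m=cv2.inRange(g,(12,40,150),(32,175,255)) if/m=cv2.inRange(g,(0,0,130),(180,255,255)) if/; s/i=l\[200,310:330\].max()/i=np.bincount(l[150:220,310:330][m[150:220,310:330]>0]).argmax()/" h.py
python3 -m crank '[[[0,0,-0.1],0,20],[[0,0,0],0,20]]';python3 -c "
from h import *
scan('pale',.016)"
```

```text
t: 12.02
eef_pos: [0.3408, -0.1036, 0.0287]
tool_rot: [0.265, 3.129, -0.0]
contact_force: [-1.6, 0.2, 5.0]
width: 0.0247
grip_force: 42.5
90 289 354 width 0.0282
120 289 354 width 0.0284
150 290 353 width 0.0278
180 291 352 width 0.0275
210 292 352 width 0.0277
near px (np.float64(321.5), np.int64(88)) [ 0.2636 -0.0901  0.016 ] centre [ 0.3376 -0.1027  0.0161] tcp [ 0.3408 -0.1036  0.0287] tool y 80.3
```

```bash
python3 -m crank '[[[0,0,-0.06],0,20],[[0,0,0],0,20]]';python3 -c "
from h import *
scan('pale',.016)"
```

```text
t: 12.23
eef_pos: [0.3406, -0.1036, 0.0268]
tool_rot: [0.265, 3.13, -0.0]
contact_force: [-2.8, 1.3, 5.9]
width: 0.0249
grip_force: 42.7
90 290 353 width 0.0269
120 290 353 width 0.0271
150 290 353 width 0.0274
180 291 352 width 0.0271
210 292 351 width 0.0269
near px (np.float64(321.5), np.int64(88)) [ 0.2636 -0.0901  0.016 ] centre [ 0.3375 -0.1027  0.0161] tcp [ 0.3406 -0.1036  0.0268] tool y 80.3
```

```bash
python3 -m crank '[[[0,0,1],0,20],[[0,0,1],0,20],[[0.873,-0.87,0.5],0,20],[[0.873,-0.87,0],0,20],[[0.873,-0.87,0],0,20],[[0.873,-0.87,0],0,20],[[0.873,-0.87,0],0,20],[[0.873,-0.87,0],0,20],[[0,0,-0.6],0,20],[[0,0,-0.4],0,20],[[0,0,0],0,20],[[0,0,0],0,20]]';python3 - <<'E'
from h import *
scan('pale',.0695-.0268+.016)
from plant import cams
c=cams.camera('wrist');im=c['color']
for b in blobs(im,'green',(80,100,560,320),40):
    M=cv2.moments(b);p=(M['m10']/M['m00'],M['m01']/M['m00']);print(cv2.boundingRect(b),onz(wray(c,p),.028).round(4))
E
```

```text
t: 13.28
eef_pos: [0.4958, -0.2591, 0.0706]
tool_rot: [-0.265, -3.127, -0.002]
contact_force: [0.0, 0.4, -0.2]
width: 0.0245
grip_force: 42.0
90 290 353 width 0.0272
120 281 375 width 0.041
150 270 375 width 0.0464
180 284 375 width 0.0409
210 290 375 width 0.0392
near px (np.float64(322.5), np.int64(89)) [ 0.4191 -0.2451  0.0587] centre [ 0.493  -0.2577  0.0586] tcp [ 0.4963 -0.2593  0.0713] tool y 80.3
```

```bash
python3 -m crank '[[[0.05,-0.05,-0.3],0,20],[[0,0,-0.17],0,20],[[0,0,0],0,20]]';python3 -m crank '[[[0,0,-0.06],0,20],[[0,0,0],0,20]]'
```

```text
t: 13.63
eef_pos: [0.4983, -0.2612, 0.0564]
tool_rot: [-0.265, -3.129, -0.001]
contact_force: [-0.3, -0.2, -0.4]
width: 0.0248
grip_force: 42.0
t: 13.8
eef_pos: [0.4987, -0.2615, 0.0552]
tool_rot: [-0.266, -3.13, -0.0]
contact_force: [-0.5, 0.4, -0.3]
width: 0.0249
grip_force: 42.0
```

```bash
python3 -m crank '[[[0,0,-0.03],0,20],[[0,0,0],0,20]]';python3 -m crank '[[[0,0,-0.03],0,20],[[0,0,0],0,20]]'
```

```text
t: 13.97
eef_pos: [0.4989, -0.2617, 0.0547]
tool_rot: [0.266, 3.13, -0.0]
contact_force: [-1.1, 0.6, 3.0]
width: 0.0248
grip_force: 42.3
t: 14.13
eef_pos: [0.4988, -0.2617, 0.054]
tool_rot: [0.266, 3.13, -0.0]
contact_force: [-2.8, 1.0, 7.1]
width: 0.0246
grip_force: 42.9
```

```bash
python3 -m crank '[[[0,0,0],0,30],[[0,0,0],0,36],[[0,0,0],0,48],[[0,0,0.5],0,48],[[0,0,1],0,48],[[0,0,1],0,48],[[0,0,1],0,48],[[0,0.9,0.5],0,48],[[0,1,0],0,48],[[0,1,0],0,48],[[0,1,0],0,48],[[0,1,0],0,48],[[0,1,0],0,48],[[0,1,0],0,48],[[0,1,0],0,48],[[0,1,0],0,48],[[0,1,0],0,48],[[0.1,1,0],0,48],[[0.1,1,0],0,48],[[0.1,1,0],0,48]]'; python3 -m crank '[[[0,1,0],0,48],[[0,0,0],0,48]]'
python3 - <<'E'
from h import *
from plant import cams
w=cams.camera('wrist')['color'];t=cams.camera('top')['color'][155:240,345:430]
cv2.imwrite('pics/p2.png',np.hstack([cv2.resize(t,(400,400),interpolation=cv2.INTER_CUBIC),w[:,120:520]]))
E
```

```text
t: 15.8
eef_pos: [0.5077, 0.1269, 0.1736]
tool_rot: [0.266, 3.13, 0.0]
contact_force: [0.6, -1.0, -0.2]
width: 0.0478
grip_force: 0.0
t: 15.97
eef_pos: [0.5082, 0.1596, 0.1737]
tool_rot: [0.262, 3.13, 0.003]
contact_force: [-0.3, -0.4, 0.2]
width: 0.0476
grip_force: 0.0
```

View pics/p2.png

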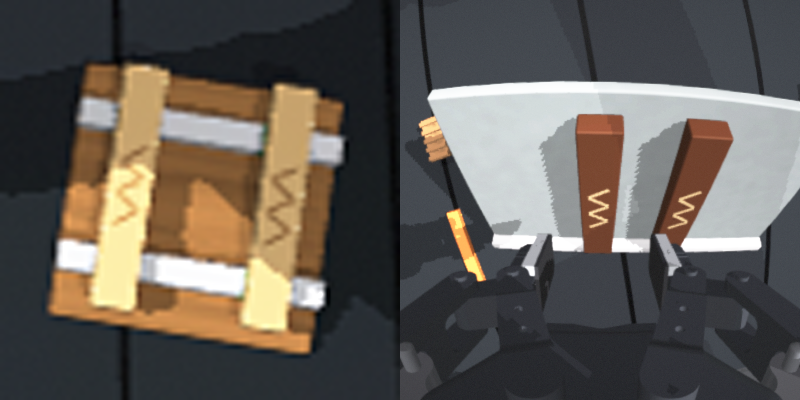

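Both pale slats lie flat and cover the bands. The next dark slat is between the fingers, with its upper end at (320,135) and its lower end at (318,251).

```bash
python3 - <<'E'
from h import *
from plant import cams
c=cams.camera('wrist');b=onz(wray(c,(318,251.5)),.034);a=onz(wray(c,(320,134.5)),.130);d=b-a
print(a.round(4),b.round(4),np.linalg.norm(d).round(4),np.degrees(np.arctan2(d[1],d[0])),'mid',((a+b)/2).round(4))
E
```

```text
[0.4522 0.1652 0.13  ] [0.5635 0.1442 0.034 ] 0.1484 -10.69564847730621 mid [0.5079 0.1547 0.082 ]
```

```bash
python3 -m crank '[[[-0.05,-0.15,-0.7],0,48],[[0,0,-0.9],0,48],[[0,0,-0.94],0,48],[[0,0,0],0,48],[[0,0,0],0,20],[[0,0,0],0,20],[[0,0,0],0,20],[[0,0,0],0,20]]' 40; python3 -c "
from plant import bot;print(bot.get_obs()['joints'])"
```

```text
t: 16.78
eef_pos: [0.5071, 0.1508, 0.0988]
tool_rot: [0.266, 3.128, 0.001]
contact_force: [-0.1, 0.5, 0.2]
width: 0.0252
grip_force: 38.3
[ 2.86311443e-01  4.04817788e-01  1.96035106e+00 -7.80225484e-05
  7.74419595e-01 -1.11473577e+00]
```

```bash
python3 -m crank '[[[0,0,0.5],0,20],[[0,0,1],0,20],[[0,0,1],0,20],[[0,0,1],0,20],[[0,0,1],0,20],[[-0.65,-0.9,0],0,20],[[-0.65,-0.9,0],-1,20],[[-0.65,-0.9,0],-1,20],[[-0.65,-0.9,0],-1,20],[[-0.65,-0.9,0],-1,20],[[-0.65,-0.9,0],-1,20],[[-0.65,-0.9,0],-1,20],[[-0.65,-0.9,0],-1,20],[[-0.3,-0.4,-0.7],-1,20],[[0,0,-0.7],-1,20],[[0,0,-0.7],-1,20],[[0,0,-0.7],-1,20],[[0,0,-0.7],-1,20],[[0,0,0],-1,20],[[0,0,0],-1,20]]'; python3 -m crank '[[[0,0,0],-1,20],[[0,0,0],0,20]]'
```

```text
t: 18.45
eef_pos: [0.341, -0.0772, 0.1271]
tool_rot: [-2.297, -2.142, 0.001]
contact_force: [-0.5, 0.1, 0.0]
width: 0.0247
grip_force: 38.5
t: 18.62
eef_pos: [0.3419, -0.0773, 0.1281]
tool_rot: [2.405, 2.019, 0.002]
contact_force: [0.0, 0.6, -1.2]
width: 0.0248
grip_force: 38.5
```

```bash
python3 -m crank '[[[0,0,-1],0,20],[[0,0,-0.6],0,20],[[0,0,-0.35],0,20],[[0,0,-0.3],0,20],[[0,0,-0.25],0,20],[[0,0,-0.25],0,20],[[0,0,-0.25],0,20],[[0,0,-0.15],0,20],[[0,0,0],0,20]]' 25; python3 -m crank '[[[0,0,-0.06],0,20],[[0,0,0],0,20]]'; python3 - <<'E'
from plant import cams;import cv2
from h import *
c=cams.camera('wrist');g=cv2.cvtColor(c['color'],cv2.COLOR_BGR2HSV)
for y in (60,75,85,95,120,180,210):print(y,[tuple(int(v) for v in g[y,x]) for x in(280,300,320,340,365)])
E
```

```text
t: 19.37
eef_pos: [0.3421, -0.0773, 0.033]
tool_rot: [2.398, 2.028, 0.001]
contact_force: [1.4, 0.8, 2.3]
width: 0.0251
grip_force: 34.7
t: 19.53
eef_pos: [0.342, -0.0773, 0.0315]
tool_rot: [2.399, 2.026, 0.001]
contact_force: [1.8, 1.6, 4.1]
width: 0.025
grip_force: 34.9
60 [(105, 38, 80), (106, 34, 82), (106, 40, 83), (108, 38, 81), (106, 35, 80)]
75 [(105, 38, 81), (106, 34, 82), (103, 38, 81), (108, 31, 81), (106, 36, 79)]
85 [(101, 36, 79), (106, 34, 82), (120, 17, 45), (120, 7, 37), (150, 8, 33)]
95 [(30, 7, 39), (9, 148, 181), (8, 146, 180), (9, 155, 178), (111, 35, 73)]
120 [(109, 34, 82), (9, 148, 183), (9, 149, 178), (9, 155, 176), (111, 35, 72)]
180 [(109, 33, 84), (8, 148, 183), (8, 147, 181), (9, 155, 178), (113, 31, 74)]
210 [(115, 33, 85), (9, 152, 153), (9, 152, 180), (8, 154, 152), (111, 35, 73)]
```

Mask for dark: hue 0–20, sat >60 works. Press to flat and scan.

```bash
python3 -m crank '[[[0,0,-0.1],0,20],[[0,0,0],0,20]]';python3 -c "
from h import *
scan('dark',.016)"; python3 -m crank '[[[0,0,-0.05],0,20],[[0,0,0],0,20]]';python3 -c "
from h import *
scan('dark',.016)"
```

```text
t: 19.75
eef_pos: [0.3416, -0.0773, 0.0282]
tool_rot: [2.4, 2.026, 0.001]
contact_force: [1.7, 2.2, 3.3]
width: 0.0247
grip_force: 35.1
90 290 352 width 0.0268
120 289 353 width 0.0278
150 290 352 width 0.0273
180 291 352 width 0.0274
210 292 351 width 0.0272
near px (np.float64(320.5), np.int64(89)) [ 0.3539 -0.0008  0.016 ] centre [ 0.3413 -0.0747  0.016 ] tcp [ 0.3417 -0.0773  0.0283] tool y -9.7
t: 19.97
eef_pos: [0.3414, -0.0772, 0.0266]
tool_rot: [2.401, 2.026, 0.0]
contact_force: [1.7, 2.7, 4.5]
width: 0.025
grip_force: 35.2
90 291 351 width 0.0256
120 289 353 width 0.0275
150 290 352 width 0.027
180 291 351 width 0.0266
210 292 351 width 0.0268
near px (np.float64(320.0), np.int64(89)) [ 0.3534 -0.0008  0.016 ] centre [ 0.3408 -0.0747  0.016 ] tcp [ 0.3414 -0.0772  0.0266] tool y -9.7
```

```bash
python3 -m crank '[[[0,0,1],0,20],[[0,0,1],0,20],[[0,0,1],0,20],[[0.979,-0.703,0.2],0,20],[[0.979,-0.703,0],0,20],[[0.979,-0.703,0],0,20],[[0.979,-0.703,0],0,20],[[0.979,-0.703,0],0,20],[[0.979,-0.703,0],0,20],[[0.979,-0.703,0],0,20],[[0,0,-0.8],0,20],[[0,0,-0.3],0,20],[[0,0,0],0,20],[[0,0,0],0,20]]';python3 - <<'E'
from h import *
from plant import cams,bot
z=bot.get_obs()['eef_pos'][2];scan('dark',z-.0266+.016)
cv2.imwrite('pics/p3.png',cams.camera('wrist')['color'])
E
```

```text
t: 21.18
eef_pos: [0.5451, -0.224, 0.0886]
tool_rot: [-2.399, -2.023, 0.003]
contact_force: [-0.5, -0.6, -0.8]
width: 0.0249
grip_force: 34.6
90 294 350 width 0.0239
120 270 375 width 0.0454
150 290 362 width 0.0314
180 270 375 width 0.0469
210 270 375 width 0.0481
near px (np.float64(322.5), np.int64(90)) [ 0.558  -0.1483  0.078 ] centre [ 0.5454 -0.2222  0.078 ] tcp [ 0.5458 -0.2242  0.0895] tool y -9.7
```

View pics/p3.png

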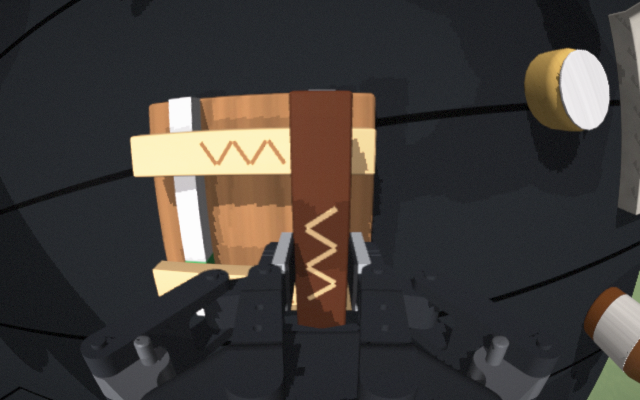

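The dark slat is above the far rail, spanning both pale slats: near end at (322,90), pale slat at row 152. It is within about 1 mm of target.

```bash
python3 -m crank '[[[0.03,0,-0.3],0,20],[[0,0,-0.2],0,20],[[0,0,0],0,20]]';python3 -m crank '[[[0,0,-0.06],0,20],[[0,0,0],0,20]]';python3 -m crank '[[[0,0,-0.03],0,20],[[0,0,0],0,20]]'
```

```text
t: 21.53
eef_pos: [0.5471, -0.2243, 0.0736]
tool_rot: [-2.4, -2.025, 0.001]
contact_force: [-0.0, 0.6, -0.6]
width: 0.025
grip_force: 34.6
t: 21.7
eef_pos: [0.5476, -0.2247, 0.0726]
tool_rot: [-2.401, -2.025, 0.0]
contact_force: [-0.2, 0.3, -0.4]
width: 0.0246
grip_force: 34.6
t: 21.87
eef_pos: [0.5479, -0.2248, 0.072]
tool_rot: [2.401, 2.025, 0.0]
contact_force: [0.3, -0.3, -0.1]
width: 0.0251
grip_force: 34.6
```

```bash
python3 -m crank '[[[0,0,-0.03],0,20],[[0,0,0],0,20]]';python3 -m crank '[[[0,0,-0.03],0,20],[[0,0,0],0,20]]'
```

```text
t: 22.03
eef_pos: [0.5478, -0.2248, 0.071]
tool_rot: [2.401, 2.025, 0.0]
contact_force: [0.4, -0.7, -0.2]
width: 0.0252
grip_force: 34.7
t: 22.2
eef_pos: [0.5479, -0.2249, 0.0703]
tool_rot: [2.401, 2.025, 0.0]
contact_force: [-1.3, 0.3, 3.6]
width: 0.0251
grip_force: 35.1
```

```bash
python3 -m crank '[[[0,0,0],0,30],[[0,0,0],0,36],[[0,0,0],0,48],[[0,0,0.5],0,48],[[0,0,1],0,48],[[0,0,1],0,48],[[0,0.5,1],0,48],[[-0.1,1,0.2],1,48],[[-0.1,1,0],1,48],[[-0.1,1,0],1,48],[[-0.1,1,0],1,48],[[-0.1,1,0],1,48],[[-0.1,1,0],1,48],[[-0.1,1,0],1,48],[[-0.1,1,0],1,48],[[-0.1,1,0],1,48],[[-0.1,1,0],1,48],[[-0.1,1,0],1,48],[[0,1,0],1,48],[[0,1,0],1,48]]'; python3 -m crank '[[[0,1,0],1,48],[[0,0.2,0],1,48],[[0,0,0],0,48]]'
python3 - <<'E'
from h import *
from plant import cams
c=cams.camera('wrist');im=c['color'];cv2.imwrite('pics/w4.png',im)
g=cv2.cvtColor(im,cv2.COLOR_BGR2HSV);m=cv2.inRange(g,(0,60,25),(20,255,215));m[:,:260]=0;m[:,390:]=0
for y in range(100,270,8):
    e=np.where(m[y])[0]
    if len(e):print(y,e.min(),e.max()+1,g[y,int(np.median(e))])
E
```

```text
t: 23.87
eef_pos: [0.5144, 0.1817, 0.1812]
tool_rot: [0.583, 3.087, 0.0]
contact_force: [0.3, -0.7, 0.3]
width: 0.048
grip_force: 0.0
t: 24.12
eef_pos: [0.5147, 0.2182, 0.181]
tool_rot: [0.254, 3.131, 0.001]
contact_force: [-1.0, 1.0, -1.0]
width: 0.0478
grip_force: 0.0
124 305 348 [  8 152 139]
132 304 349 [  8 156 141]
140 303 349 [  8 145 156]
148 304 349 [  9 150 112]
156 304 348 [  9 149 113]
164 304 347 [  9 151 113]
172 305 345 [  8 148 112]
180 305 344 [ 10 159 111]
188 305 343 [  9 153 112]
196 305 342 [ 10 143 118]
204 306 342 [ 10 138 129]
212 306 340 [ 11 131 132]
220 306 339 [ 15 107 203]
228 307 338 [ 10 145 120]
236 307 337 [ 10 149 113]
244 308 335 [  9 152 111]
252 308 334 [  9 148 112]
```

```bash
python3 - <<'E'
from h import *
from plant import cams
c=cams.camera('wrist');im=c['color']
g=cv2.cvtColor(im,cv2.COLOR_BGR2HSV);m=cv2.inRange(g,(0,60,25),(20,255,215))
ys=np.where(m[:,315:328].all(1))[0];print(ys.min(),ys.max())
b=onz(wray(c,(321,ys.max()+1)),.034);a=onz(wray(c,(326,143)),.130);d=b-a
print(a.round(4),b.round(4),np.linalg.norm(d).round(4),np.degrees(np.arctan2(d[1],d[0])),'mid',((a+b)/2).round(4))
E
```

```text
122 253
[0.465  0.2284 0.13  ] [0.577  0.2064 0.034 ] 0.1492 -11.085275066908357 mid [0.521  0.2174 0.082 ]
```

```bash
python3 -m crank '[[[0.15,-0.04,-0.8],0,48],[[0,0,-1],0,48],[[0,0,-0.95],0,48],[[0,0,0],0,48],[[0,0,0],0,20],[[0,0,0],0,20],[[0,0,0],0,20],[[0,0,0],0,20]]' 40
```

```text
t: 24.88
eef_pos: [0.5203, 0.2152, 0.1003]
tool_rot: [0.267, 3.128, 0.002]
contact_force: [-0.4, -0.4, 0.5]
width: 0.0246
grip_force: 41.3
```

```bash
python3 -m crank '[[[0,0,0.5],0,20],[[0,0,1],0,20],[[0,0,1],0,20],[[0,0,1],0,20],[[0,0,1],0,20],[[-0.6,-0.98,0],0,20],[[-0.6,-0.98,0],-1,20],[[-0.6,-0.98,0],-1,20],[[-0.6,-0.98,0],-1,20],[[-0.6,-0.98,0],-1,20],[[-0.6,-0.98,0],-1,20],[[-0.6,-0.98,0],-1,20],[[-0.6,-0.98,0],-1,20],[[-0.6,-0.98,0],-1,20],[[-0.5,-0.93,0],-1,20],[[0,0,-0.7],-1,20],[[0,0,-0.7],-1,20],[[0,0,-0.7],-1,20],[[0,0,-0.7],-1,20],[[0,0,-0.7],-1,20]]'; python3 -m crank '[[[0,0,0],-1,20],[[0,0,0],0,20]]'
```

```text
t: 26.55
eef_pos: [0.343, -0.0779, 0.1289]
tool_rot: [2.297, 2.14, 0.003]
contact_force: [-0.0, 1.1, -0.1]
width: 0.0247
grip_force: 41.3
t: 26.72
eef_pos: [0.342, -0.0775, 0.1285]
tool_rot: [-2.406, -2.019, 0.001]
contact_force: [-0.1, -0.2, 0.1]
width: 0.0246
grip_force: 41.3
```

```bash
python3 -m crank '[[[0,0,-1],0,20],[[0,0,-0.6],0,20],[[0,0,-0.35],0,20],[[0,0,-0.3],0,20],[[0,0,-0.25],0,20],[[0,0,-0.25],0,20],[[0,0,-0.25],0,20],[[0,0,-0.2],0,20],[[0,0,0],0,20]]' 25; python3 -c "
from h import *
scan('dark',.016)"; python3 -m crank '[[[0,0,-0.06],0,20],[[0,0,0],0,20]]';python3 -c "
from h import *
scan('dark',.016)"
```

```text
t: 27.47
eef_pos: [0.3442, -0.0778, 0.0333]
tool_rot: [2.395, 2.028, 0.003]
contact_force: [1.6, -0.8, 4.4]
width: 0.0246
grip_force: 48.3
90 288 353 width 0.0291
120 289 353 width 0.0289
150 290 353 width 0.0288
180 291 352 width 0.0284
210 292 351 width 0.0282
near px (np.float64(320.5), np.int64(87)) [0.3564 0.     0.016 ] centre [ 0.344 -0.074  0.016] tcp [ 0.3441 -0.0779  0.0335] tool y -9.5
t: 27.68
eef_pos: [0.344, -0.0778, 0.0318]
tool_rot: [2.397, 2.026, 0.003]
contact_force: [1.0, 1.8, 5.6]
width: 0.0247
grip_force: 48.6
90 289 353 width 0.0284
120 289 353 width 0.0286
150 290 352 width 0.028
180 291 352 width 0.0281
210 292 351 width 0.0279
near px (np.float64(320.5), np.int64(88)) [ 0.3562 -0.0006  0.016 ] centre [ 0.3438 -0.0745  0.016 ] tcp [ 0.344  -0.0778  0.0319] tool y -9.6
```

```bash
python3 -m crank '[[[0,0,-0.06],0,20],[[0,0,-0.04],0,20],[[0,0,0],0,20]]'; python3 -c "
from h import *
scan('dark',.016)"; python3 -m crank '[[[0,0,-0.05],0,20],[[0,0,0],0,20]]';python3 -c "
from h import *
scan('dark',.016)"
```

```text
t: 27.98
eef_pos: [0.3437, -0.0777, 0.0288]
tool_rot: [2.398, 2.027, 0.003]
contact_force: [1.3, 2.6, 6.2]
width: 0.0245
grip_force: 49.0
90 290 352 width 0.0269
120 290 353 width 0.0275
150 290 352 width 0.0274
180 291 351 width 0.027
210 292 351 width 0.0273
near px (np.float64(320.5), np.int64(88)) [ 0.3559 -0.0007  0.016 ] centre [ 0.3434 -0.0747  0.016 ] tcp [ 0.3437 -0.0777  0.0289] tool y -9.6
t: 28.2
eef_pos: [0.3436, -0.0776, 0.0273]
tool_rot: [2.398, 2.026, 0.003]
contact_force: [1.9, 4.4, 7.4]
width: 0.0246
grip_force: 49.2
90 290 351 width 0.0262
120 290 352 width 0.0268
150 290 352 width 0.0271
180 291 351 width 0.0267
210 292 351 width 0.027
near px (np.float64(320.5), np.int64(89)) [ 0.3558 -0.0012  0.016 ] centre [ 0.3433 -0.0752  0.016 ] tcp [ 0.3436 -0.0777  0.0274] tool y -9.6
```

```bash
python3 -m crank '[[[0,0,1],0,20],[[0,0,1],0,20],[[0,0,1],0,20],[[0.763,-0.88,0.2],0,20],[[0.763,-0.88,0],0,20],[[0.763,-0.88,0],0,20],[[0.763,-0.88,0],0,20],[[0.763,-0.88,0],0,20],[[0,0,-0.8],0,20],[[0,0,-0.3],0,20],[[0,0,0],0,20],[[0,0,0],0,20]]';python3 - <<'E'
from h import *
from plant import cams,bot
z=bot.get_obs()['eef_pos'][2];scan('dark',z-.0273+.016,[100,105])
E
```

```text
t: 29.25
eef_pos: [0.4556, -0.2088, 0.0894]
tool_rot: [-2.399, -2.025, 0.001]
contact_force: [-0.4, 0.1, 0.3]
width: 0.0245
grip_force: 48.4
100 290 353 width 0.0271
105 290 352 width 0.0267
near px (np.float64(326.0), np.int64(89)) [ 0.47   -0.1328  0.0781] centre [ 0.4575 -0.2067  0.0781] tcp [ 0.4561 -0.2089  0.0899] tool y -9.6
```

```bash
python3 -m crank '[[[0.04,-0.02,-0.3],0,20],[[0,0,-0.2],0,20],[[0,0,-0.04],0,20],[[0,0,0],0,20]]';python3 -m crank '[[[0,0,-0.04],0,20],[[0,0,0],0,20]]';python3 -m crank '[[[0,0,-0.03],0,20],[[0,0,0],0,20]]'
```

```text
t: 29.63
eef_pos: [0.4576, -0.2097, 0.0728]
tool_rot: [-2.4, -2.026, 0.001]
contact_force: [0.0, -0.1, -0.1]
width: 0.0244
grip_force: 48.4
t: 29.8
eef_pos: [0.4579, -0.21, 0.072]
tool_rot: [-2.401, -2.026, 0.0]
contact_force: [0.1, 1.9, 2.9]
width: 0.0249
grip_force: 48.7
t: 29.97
eef_pos: [0.4579, -0.2101, 0.0712]
tool_rot: [2.401, 2.026, -0.0]
contact_force: [-2.6, 1.2, 6.5]
width: 0.0247
grip_force: 49.1
```

Contact made. Release, retreat up and back, then check.

```bash
python3 -m crank '[[[0,0,0],0,30],[[0,0,0],0,36],[[0,0,0],0,48],[[0,0,0.5],0,48],[[0,0,1],0,48],[[0,0,1],0,48],[[0,0,1],0,48],[[0,0,1],0,48],[[0,1,0.5],0,48],[[0,1,0],0,48],[[0,1,0],0,48],[[0,1,0],0,48],[[0,1,0],0,48],[[0,1,0],0,48],[[0,1,0],0,48],[[0,1,0],0,48],[[0,1,0],0,48],[[0,1,0],0,48],[[0,0,0],0,48],[[0,0,0],0,48]]'
python3 - <<'E'
from h import *
from plant import cams
t=cams.camera('top')['color'];s=cams.camera('scene')['color']
f=lambda i,r:cv2.resize(i[r[1]:r[3],r[0]:r[2]],(400,400),interpolation=cv2.INTER_CUBIC)
cv2.imwrite('pics/end.png',np.hstack([f(t,(345,155,430,240)),f(s,(220,135,310,225))]))
E
```

```text
t: 31.63
eef_pos: [0.4578, 0.0911, 0.2209]
tool_rot: [-2.398, -2.029, 0.0]
contact_force: [0.8, -0.5, -1.2]
width: 0.0477
grip_force: 0.0
```

View pics/end.png

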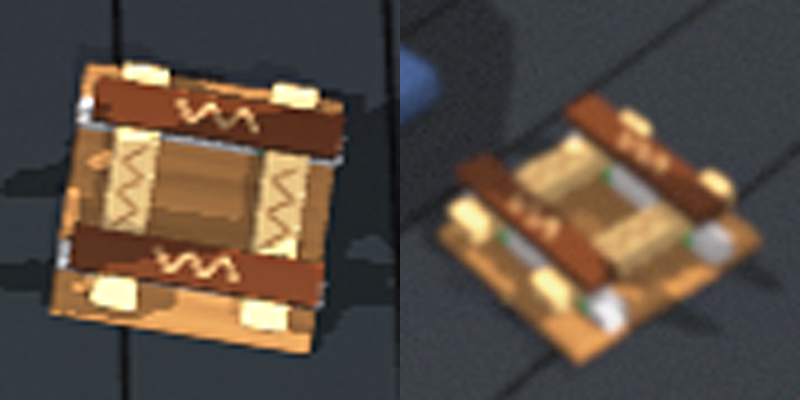

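The end view shows both dark slats lying across both pale ones above the rails: far one centred at (391,179), near one at (387,211) in the top image. Quick numeric check.

```bash
python3 - <<'E'
from h import *
from plant import cams
c=cams.camera('top')
ydir=np.array([.166,.986]);xd=np.array([.986,-.166]);s=np.array([.502,-.2148])
for n,p in(('far',(219,117)),('near',(198,263))):
    q=onz(ray(c,(345+p[0]/4.706-.4,155+p[1]/4.706-.4)),.060)[:2]-s;print(n,'stand x,y mm',(1e3*q@xd).round(1),(1e3*q@ydir).round(1))
E
```

```text
far stand x,y mm 45.3 -0.6
near stand x,y mm -44.1 -0.4
```

```bash
python3 -c "
from plant import bot;print(bot.finish_job())"
```

```text
the job is handed in; nothing more can be done
None
```

The job is handed in at about 32 s of the 72 s allowed: both pale slats lie across the rails over the green bands, and both dark slats lie on top, measured within about 1 mm of centre above each rail.

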